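# Dock the vial tray on the autosampler's swing-out arm and hold it down

### The arm

A 7-joint arm with a two-finger parallel gripper is mounted at the origin on the work surface. World frame = base frame: x ahead of the robot, y to its left, z up, the work surface at z = 0. Lengths are in m, angles in rad, forces in N, time in s.
With the tool pointing down it reaches from about 0.375 to 0.925 m from the base axis. Payload 3.1 kg.
Tool frame: the origin (TCP) lies at the very end of the fingers, on their centre line; the grasp point (between the pads) lies 19 mm behind it; z points along the fingers, y is the line along which they close (so a half turn about z gives the same grasp; the last joint's range is limited). The gripper opens to 85 mm and grips with 20 to 120 N. Pads are 22 mm wide; open, the fingers measure 114 mm over their backs; the gripper's body (76 mm by 85 mm) begins 54 mm behind the grasp point. The pads swing forward as they close: fully open they stand 13 mm farther back than shut.
Start: joints at [1.024, 0.383, 0.044, 1.598, -0.018, 1.161, -0.05], TCP at [0.282, -0.586, 0.204] pointing down, gripper open.
Joint ranges: [-2.61, 2.61], [-0.41, 2.15], [-1.48, 1.57], [0, 2.5], [-1.57, 4.71], [0.05, 1.97], [-2.85, 2.85]. Speed limits (rad/s): [2.79, 2.79, 3.14, 3.14, 3.14, 3.14, 3.14].

### API

Orientations are given as a unit quaternion [w, x, y, z].
In Python, from rig import monitor, optics, bot gives the robot as it stands. The module is installed in compiled form; this text tells all that it offers.
- The arm moves only by the shell command python3 -m jog 'ROWS' [FORCE]. ROWS is a JSON object of lists of equal length, an entry for each row: "delta_rot": the turn, a rotation vector about the tool's x, y, z in units of 5 degrees (1.0 is 5 degrees), a list of three; "linear": the shift along the tool's x, y, z in units of 25 mm (1.0 is 25 mm), a list of three; "jaw": the gripper's target within -1 to 1 (shut at 1, half-way at 0, fully open at -1). In form: {"delta_rot": [[ax, ay, az], ...], "linear": [[tx, ty, tz], ...], "jaw": [jaw, ...]}. A call has 1 to 5 rows; each row is the pose to reach, as a shift and turn from the pose commanded when the call began, along the tool's axes at that moment; what a row does not reach only later rows make up. A row lasts 1/12 s, in which the tool goes at most 41.7 mm and 7.16 degrees, less where a joint would pass 70% of its speed; a pose out of reach is approached as far as the arm can. A call with a gripper value outside its range is refused whole. The fingers move at their own pace and stop on an object; FORCE is the grip in N (left out, the last holds). Time passes only in rows, so rows that repeat a pose let the fingers close. It gives the time, the measured TCP pose, the force, the opening and the grip force at its end, in the units of the state.
- monitor.sense(): the state, without advancing time (a new reading comes with each control period).
- optics.camera(name): name is "scene" or "top"; returns a dict with "pixels" (420x560x3 uint8, red, green, blue), "depth" (420x560 float32, m along the optical axis (not along the pixel's ray), 0 where there is no reading), "fx", "fy", "cx", "cy" (pixels), "T" (4x4, takes a point from camera to world coordinates). Camera axes: x right, y up, looking along -z (the intrinsics and any distortion apply to the point x, -y, -z); pixel columns grow to the right and rows downward; lengths in m; the calibration is good to about 2 mm. A picture is of the moment at which its call begins.
- bot.job_done(): hands the job in; it is judged then, once.
Trained networks look in a picture, given as the dict that the camera call returned (one of the last four; its "shot" number tells which), for a name from the list of things; names that differ only in an ending like _2 or _b are one class to them, and where a whole thing is asked for, a point or a joint stands for the part that bears it (a point fixed in the world has none). Each returns a list of dicts, best first, with "score" (0 to 1); they miss things now and then, are a little off and sometimes report something else, mostly with a low value. They report only what shows in the picture. A call takes as long as a camera call. They do not tell look-alikes from the thing itself.
- optics.search_frame(picture, target): "extent" ([left, top, width, height] in pixels, round what is visible of it).
- optics.silhouettes(picture, target): "mask" (420x560 bool, what is visible of it) and "extent" ([left, top, width, height] in pixels, round what is visible of it).
- optics.landmark_of(picture, target): "location" ([column, row] in pixels: a listed point, or the origin of a listed thing).
The state is a dict: "t": time; "qpos": joint angles; "qvel": joint speeds; "joint_torque": joint torques, N m; "ee_pos": TCP position; "orientation": TCP orientation; "ft_force": force on the tool from outside, world axes, zero at the start; "wrist_torque": the same for the moment, N m; "finger_gap": finger opening in m; "gripper_force": force on a finger pad.
Only numpy, scipy, OpenCV 4.12 (cv2) and the standard library are available. Lean on these libraries where they do the work, as an engineer would, in place of code of your own. Each camera call takes 0.05 s, during which the arm holds its last target. There are 200 camera calls.

### The job

Swing the autosampler's tray arm, the one with the red knob, out until it clicks home at its end stop, then set the aluminium vial tray with the teal handle lengthways on the arm so that the socket hidden underneath it drops over the locating pin. Press the tray fully down against the sprung plate and finish while still holding it pressed down (a colleague will then do up the screw from below): do not let go of it. Keep the tray upright all the time and leave everything else on the bench where it stands.

Things in the scene. Friction and masses are not known exactly. Their poses are not given: they have to be found in the camera images.
- tray: The vial tray: loose aluminium block 120 (its x) x 84 (y) x 24 mm (z up) with amber, dark-blue-capped vials standing to 38 mm above its underside and a teal lifting handle over its middle. Origin: centre of the underside. 0.45 to 0.65 kg. Same both ways round. Starts on the bench left or right of the tray arm, the blue rack on the other side.
- tray_handle (a point): Middle of the tray's handle, 68 mm above the tray's underside: a square bar 14 x 14 mm, 116 mm long along the tray's x, with free space 23 mm high below it (down to the vial caps), carried by a post at each end.
- tray_socket (a point): Mouth of the blind round socket in the middle of the tray's underside, not visible from above (same point as the tray's origin): 15 mm diameter, 21.5 mm deep, mouth chamfered 2 mm.
- tray_arm (a joint): Angle (rad) of the tray arm on its upright hinge: 0 folded along the autosampler's front, 1.571 fully out at its end stop, pointing at the robot; grows clockwise from above. Starts at 0.15 to 0.5. Needs about 1 N at the knob and stays where left; from 1.16 to 1.39 a spring ball resists (3 to 5 N at the knob), past that it snaps to 1.571 and is held there.
- swing_hinge (a point): Point on the tray arm's upright hinge axis, on top of its bracket (92 mm above the bench), fixed, 60 mm in front of the dark front panel of the autosampler, a light grey module 360 deep x 400 wide x 150 mm high at the back of the bench. Its axes are the autosampler's: the arm points along -x of it when swung fully out and along -y when folded.
- swing_knob (a point): Upright red finger knob at the free end of the tray arm, 225 mm from the hinge axis: a cylinder 18 mm in diameter, from 64 to 100 mm above the bench; this point lies on its axis, 90 mm above the bench.
- pin_tip (a point): Tip of the upright steel locating pin, 95 mm above the bench, on the tray arm, 135 mm from the hinge axis, 90 mm from the knob. x points outward along the arm (hinge to knob), z up. Pin diameter 12 mm, its last 4.5 mm tapering to 6 mm. The tray's length goes along x, between two low side lips 92 mm apart and 80 mm long, their tops 6 mm below this point.
- pad_level (a point): Point on the pin's axis, 76 mm above the bench, level with the tops of the four black rest pads on the arm's platform: where the tray's origin is when it is pressed fully down. Same axes as pin_tip. Tray on the pin but not pressed: 5 mm above this. Tray resting on the pin's tip: 19 mm above.
- contact_plate (a joint): How far (m) the sprung copper-coloured plate round the pin (96 x 80 mm) is pushed down: 0 up, its top 14 mm below the pin's tip; 0.005 with the tray on the rest pads. It takes 9 N to start and 14 N at 5 mm, including the tray's weight, which alone does not move it; it lifts the tray again if the pressing stops.
- rack: Bystander: blue plastic vial rack, 110 x 80 x 41 mm, no handle, holding clear vials with white caps. Origin: centre of its underside. Leave alone.
- crucible_box: Bystander: white crucible box with clear lid, 70 x 55 x 24 mm. Origin: centre of its underside. Leave alone.
- solvent: Bystander: amber glass solvent bottle with blue cap, 72 mm diameter, 165 mm high. Origin: centre of its underside. Leave alone.
- beaker: Bystander: glass beaker, 72 mm diameter, 90 mm high. Origin: centre of its underside. Leave alone.
- spanner: Bystander: steel open-end spanner, 150 mm long, lying flat on the bench, its origin near its middle. Leave alone.
- flowmeter: Bystander: yellow hand-held gas flow meter, 65 x 120 x 28 mm, lying flat. Origin: centre of its underside. Leave alone.
- tweezers: Bystander: steel tweezers, 120 mm long, 8 mm high. Origin: centre of its underside. Leave alone.
There are look-alikes about, which are no part of the job. Leave any green look-alike of the tray alone.

How it is judged:
By the outcome, as a careful person would: the job done as asked, in the order asked, and still so for the second after the job is handed in, while the arm keeps its last pose, push and grip.
It also fails if it takes over 64 s, if anything falls off the work surface, if the arm or the gripper's body presses on something with over 40 N, if the wrist force passes 120 N, or if a joint passes its speed limit or range.

## Working session

There is one attempt and no reset: what is moved stays moved. The work goes in short steps, Python scripts to look and compute and a shell command to move; the robot and the scene stay as the last step left them, time stands still between calls to the robot, and variables do not carry over. Pictures are saved under pics/ and viewed, at most 10 in all, crops included, and the job is handed in when it is done.

```bash
mkdir -p pics; cat > h.py <<'E'
import numpy as np, cv2
from rig import monitor, optics, bot
def shot(n,save=None):
    p=optics.camera(n)
    if save: cv2.imwrite('pics/'+save,p["pixels"][:,:,::-1])
    return p
def ray(p,u,v):
    d=np.array([(u-p["cx"])/p["fx"],-(v-p["cy"])/p["fy"],-1.0]);return d
def at(p,u,v,z=None):
    T=np.array(p["T"]);d=ray(p,u,v)
    if z is None:
        D=p["depth"][int(round(v)),int(round(u))];return T[:3,:3]@(d*D)+T[:3,3]
    w=T[:3,:3]@d;return T[:3,3]+w*(z-T[2,3])/w[2]
def cloud(p):
    v,u=np.mgrid[0:420,0:560];D=p["depth"]
    c=np.stack([(u-p["cx"])/p["fx"]*D,-(v-p["cy"])/p["fy"]*D,-D],-1)
    T=np.array(p["T"]);return c@T[:3,:3].T+T[:3,3]
E
cat > a.py <<'E'
from h import *
np.set_printoptions(precision=3,suppress=True)
s=monitor.sense();print(s['t'],s['ee_pos'],s['orientation'],s['ft_force'],s['finger_gap'])
Z=dict(tray_handle=.068,swing_hinge=.092,swing_knob=.09,pin_tip=.095,tray=0.0,rack=0,solvent=0,beaker=0,crucible_box=0,spanner=0,flowmeter=0,tweezers=0)
P={n:shot(n,n+'0.png') for n in('scene','top')}
print([k for k in P['top']])
for n in P:
    p=P[n];print(n,p['T'][:3,3] if hasattr(p['T'],'shape') else p['T'])
    for k,z in Z.items():
        for r in optics.landmark_of(p,k)[:3]:
            u,v=r['location'];print(k,round(r['score'],2),np.round([u,v]),at(p,u,v,z))
E
python3 a.py; python3 -c "
import cv2,numpy as np
cv2.imwrite('pics/top0b.png',cv2.resize(cv2.imread('pics/top0.png'),(784,588)))"
```

```text
0.0 [ 0.282 -0.585  0.203] [-0.001  0.975  0.223 -0.   ] [-0.058  0.095  0.264] 0.0853027439819329
['pixels', 'depth', 'fx', 'fy', 'cx', 'cy', 'T', 'shot']
scene [ 0.867 -0.584  1.174]
tray_handle 0.67 [274. 106.] [0.186 0.279 0.068]
tray_handle 0.66 [387. 129.] [0.509 0.419 0.068]
tray_handle 0.35 [282. 379.] [ 0.717 -0.353  0.068]
swing_hinge 0.72 [380. 208.] [0.652 0.148 0.092]
swing_knob 0.88 [316. 259.] [ 0.608 -0.08   0.09 ]
swing_knob 0.62 [380. 145.] [0.534 0.334 0.09 ]
swing_knob 0.23 [308. 157.] [0.399 0.169 0.09 ]
pin_tip 0.67 [345. 239.] [0.631 0.011 0.095]
tray 0.56 [276. 120.] [0.188 0.287 0.   ]
rack 0.56 [220. 330.] [ 0.518 -0.344  0.   ]
solvent 0.72 [232. 397.] [ 0.645 -0.442  0.   ]
beaker 0.94 [427. 176.] [0.68  0.399 0.   ]
crucible_box 0.64 [235. 239.] [ 0.377 -0.127  0.   ]
spanner 0.54 [307. 161.] [0.368 0.214 0.   ]
flowmeter 0.76 [280. 382.] [ 0.707 -0.347  0.   ]
tweezers 0.63 [274. 199.] [0.378 0.042 0.   ]
top [ 0.222 -0.003  1.136]
tray_handle 0.66 [123. 192.] [0.515 0.409 0.068]
tray_handle 0.62 [167. 311.] [0.188 0.29  0.068]
swing_hinge 0.58 [216. 136.] [0.654 0.142 0.092]
swing_hinge 0.46 [297. 146.] [ 0.611 -0.081  0.092]
swing_knob 0.6 [294. 144.] [ 0.618 -0.073  0.09 ]
pin_tip 0.87 [263. 140.] [0.631 0.013 0.095]
pin_tip 0.67 [195. 243.] [0.356 0.208 0.095]
pin_tip 0.25 [315. 230.] [ 0.371 -0.112  0.095]
tray 0.72 [136. 196.] [0.52  0.396 0.   ]
tray 0.6 [175. 311.] [0.184 0.287 0.   ]
rack 0.75 [386. 181.] [ 0.517 -0.345  0.   ]
rack 0.58 [265. 142.] [0.662 0.007 0.   ]
rack 0.46 [135. 146.] [0.675 0.402 0.   ]
solvent 0.85 [414. 140.] [ 0.639 -0.444  0.   ]
beaker 0.57 [137. 145.] [0.677 0.396 0.   ]
crucible_box 0.72 [313. 234.] [ 0.374 -0.114  0.   ]
spanner 0.87 [195. 242.] [0.373 0.227 0.   ]
flowmeter 0.94 [381. 125.] [ 0.696 -0.349  0.   ]
tweezers 0.58 [265. 232.] [0.388 0.025 0.   ]
```

View pics/top0.png

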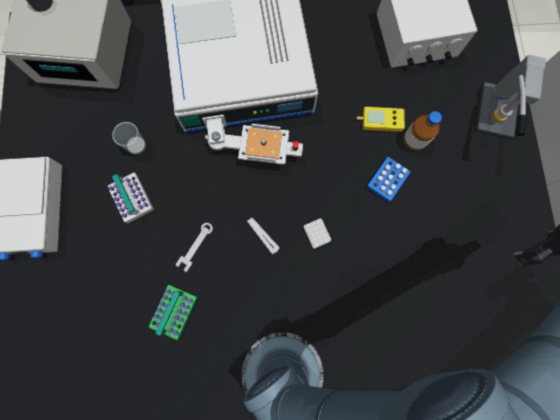

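View pics/scene0.png

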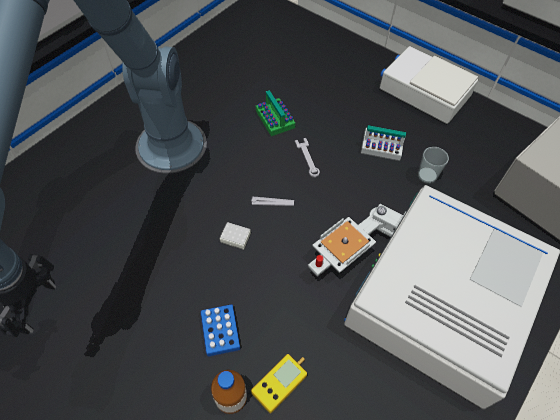

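The top view shows the arm folded, with the red knob at (296,146), the pin at (263,141) and the hinge at (216,133). The aluminium tray is at (130,198), with its teal handle running from about (115,177) to (133,215). The green look-alike is at (172,312).

```bash
cat >> h.py <<'E'
from scipy.spatial.transform import Rotation as R
def pose():
    s=monitor.sense();q=s['orientation'];return np.array(s['ee_pos']),R.from_quat([q[1],q[2],q[3],q[0]])
def goto(xyz,psi_deg,base=None):
    "print linear/delta_rot units to reach xyz with tool down, tool x at yaw psi"
    p,r=base or pose();g=R.from_euler('z',psi_deg,degrees=True)*R.from_euler('x',180,degrees=True)
    d=r.inv()*g
    print('lin',np.round(r.inv().apply(np.array(xyz)-p)/.025,2),'rot',np.round(np.degrees(d.as_rotvec())/5,2))
    return np.array(xyz),g
def line(pts):
    m=pts.mean(0);w,V=np.linalg.eigh(np.cov((pts-m).T));return m,V[:,-1],np.sqrt(w)
E
cat > b.py <<'E'
from h import *
np.set_printoptions(precision=4,suppress=True)
for n in('top','scene'):
    p=shot(n);C=cloud(p);X,Y,Zc=C[...,0],C[...,1],C[...,2]
    hsv=cv2.cvtColor(p['pixels'],cv2.COLOR_RGB2HSV);H,S,V=[hsv[...,i].astype(int) for i in range(3)]
    m=(np.hypot(X-.515,Y-.405)<.1)&(Zc>.066)&(Zc<.085)
    q=C[m];a,d,w=line(q[:,:2]);print(n,'handle',m.sum(),a,np.median(q[:,2]),np.degrees(np.arctan2(d[1],d[0]))%180,w)
    m=(np.hypot(X-.515,Y-.405)<.12)&(Zc>.012)&(Zc<.09);r=cv2.minAreaRect(C[m][:,:2].astype(np.float32)*1000);print('tray rect',r)
    m=((H<8)|(H>172))&(S>150)&(V>80)&(np.hypot(X-.615,Y+.075)<.05);q=C[m]
    t=q[q[:,2]>.094];print('knob',m.sum(),q.mean(0),len(t),t.mean(0) if len(t) else '')
    # autosampler top face: front edge
    m=(abs(Zc-.15)<.006)&(X>.6)&(abs(Y)<.4);r=cv2.minAreaRect(C[m][:,:2].astype(np.float32)*1000);print('sampler',r)
    ys=np.arange(-.1,.16,.02);e=np.array([[X[m&(abs(Y-y)<.008)].min() if (m&(abs(Y-y)<.008)).any() else np.nan,y] for y in ys]);e=e[~np.isnan(e[:,0])]
    if len(e)>2: k=np.polyfit(e[:,1],e[:,0],1);print('front x=%.4f*y+%.4f'%tuple(k))
goto([.613,-.077,.2],0)
E
python3 b.py
```

```text
top handle 229 [0.5117 0.408 ] 0.07401648753527645 24.758090192120534 [0.0044 0.0338]
tray rect ((511.86627197265625, 409.122314453125), (121.2203598022461, 84.74127197265625), 25.479623794555664)
knob 40 [ 0.6141 -0.0754  0.0909] 29 [ 0.6135 -0.0749  0.0989]
sampler ((899.289306640625, 69.20814514160156), (344.7125549316406, 389.7583923339844), 5.504970550537109)
front x=-0.1005*y+0.7344
scene handle 202 [0.5121 0.4073] 0.07387445764022704 25.456118922015122 [0.0049 0.0334]
tray rect ((513.638916015625, 407.216552734375), (120.25703430175781, 92.09619140625), 24.880586624145508)
knob 69 [ 0.6153 -0.0784  0.0913] 38 [ 0.6144 -0.0758  0.0991]
sampler ((904.2380981445312, 70.2423095703125), (350.04315185546875, 394.7557678222656), 5.672475814819336)
front x=-0.0987*y+0.7355
lin [ 20.75 -12.58   0.17] rot [-0.   -0.    5.14]
```

```bash
A='python3 -m jog'
python3 -m jog '{"delta_rot":[[0,0,0],[0,0,0],[0,0,0],[0,0,0],[0,0,0]],"linear":[[6.9,-4.2,0],[6.9,-4.2,0],[6.9,-4.2,0],[6.9,-4.2,0],[6.9,-4.2,0]],"jaw":[-1,-1,-1,-1,-1]}' 25
python3 -m jog '{"delta_rot":[[0,0,0],[0,0,0],[0,0,0],[0,0,0],[0,0,0]],"linear":[[6.9,-4.2,0],[6.9,-4.2,0],[6.9,-4.2,0],[6.9,-4.2,0],[6.9,-4.2,0]],"jaw":[-1,-1,-1,-1,-1]}'
python3 -m jog '{"delta_rot":[[0,0,-1.4],[0,0,-2.8],[0,0,-4.2],[0,0,-5.6],[0,0,-7]],"linear":[[6.9,-4.2,0],[6.9,-4.2,0],[6.9,-4.2,0],[6.9,-4.2,0],[6.9,-4.2,0]],"jaw":[-0.3,-0.3,-0.3,-0.3,-0.3]}'
python3 -c "
from h import *
print(monitor.sense()['qpos']);goto([.614,-.0755,.12],80)"
```

```text
t: 1.82
ee_pos: [0.3938, -0.4131, 0.2045]
orientation: [-0.0, 0.975, 0.224, 0.001]
ft_force: [0.6, 0.9, 0.2]
finger_gap: 0.0856
gripper_force: 0.0
t: 2.23
ee_pos: [0.5034, -0.2434, 0.2047]
orientation: [-0.0, 0.975, 0.224, 0.001]
ft_force: [0.5, 0.7, 0.3]
finger_gap: 0.0853
gripper_force: 0.0
t: 2.65
ee_pos: [0.613, -0.0738, 0.2047]
orientation: [-0.0, 0.861, 0.509, 0.001]
ft_force: [-0.2, 1.0, 0.4]
finger_gap: 0.0557
gripper_force: 0.0
[ 0.34808459  0.34703862 -0.36310719  1.66441223  0.13134216  1.15309013
 -0.55153745]
lin [-0.05  0.07  3.39] rot [ 0.01 -0.02 -3.76]
```

```bash
python3 -m jog '{"delta_rot":[[0,0,-1.3],[0,0,-2.6],[0,0,-3.75],[0,0,-3.75],[0,0,-3.75]],"linear":[[0,0,0],[-0.05,0.07,1.3],[-0.05,0.07,2.6],[-0.05,0.07,3.9],[-0.05,0.07,5.2]],"jaw":[-0.3,-0.3,-0.3,-0.3,-0.3]}'
python3 -m jog '{"delta_rot":[[0,0,0],[0,0,0],[0,0,0],[0,0,0],[0,0,0]],"linear":[[0,0,0],[0,0,0],[0,0,0],[0,0,0],[0,0,0]],"jaw":[1,1,1,1,1]}' 25
python3 - <<'E'
from h import *
p,r=pose();print(p)
hx=np.array([.653,.145]);d=p[:2]-hx;th0=np.degrees(np.arctan2(d[1],d[0]));L=np.linalg.norm(d);print(th0,L)
b=(p,r)
# arc waypoints in calls of 20 deg (5 rows of 4 deg), each in tool axes at call start
a=th0
for n in range(4):
    for k in range(1,6):
        t=np.radians(a-4*k);g=np.r_[hx+L*np.array([np.cos(t),np.sin(t)]),.0735]
        e=goto(g,r.as_matrix()[:2,0]@[0,0]+80-(th0-(a-4*k)),b)
    b=e;a-=20;print()
E
```

```text
t: 3.07
ee_pos: [0.6129, -0.0795, 0.0733]
orientation: [0.0, 0.769, 0.639, 0.0]
ft_force: [0.0, -0.4, 0.4]
finger_gap: 0.0558
gripper_force: 0.0
t: 3.48
ee_pos: [0.615, -0.0794, 0.0773]
orientation: [0.002, 0.769, 0.639, 0.002]
ft_force: [0.6, -1.0, -0.6]
finger_gap: 0.0001
gripper_force: 0.0
[ 0.61500474 -0.07935268  0.07734931]
-99.61212569817694 0.2275472812826863
lin [ 0.01 -0.64  0.15] rot [ 0.06 -0.01  0.69]
lin [ 0.07 -1.27  0.15] rot [ 0.06 -0.01  1.49]
lin [ 0.17 -1.9   0.14] rot [ 0.06 -0.01  2.29]
lin [ 0.31 -2.52  0.14] rot [ 0.06 -0.01  3.09]
lin [ 0.5  -3.12  0.14] rot [ 0.06 -0.01  3.89]

lin [ 0.02 -0.64 -0.  ] rot [ 0.  -0.   0.8]
lin [ 0.08 -1.27 -0.  ] rot [-0.  -0.   1.6]
lin [ 0.19 -1.89 -0.  ] rot [ 0.  -0.   2.4]
lin [ 0.34 -2.51 -0.  ] rot [-0.  -0.   3.2]
lin [ 0.53 -3.12 -0.  ] rot [ 0. -0.  4.]

lin [ 0.02 -0.64 -0.  ] rot [-0.  -0.   0.8]
lin [ 0.08 -1.27 -0.  ] rot [-0.  -0.   1.6]
lin [ 0.19 -1.89 -0.  ] rot [-0.  -0.   2.4]
lin [ 0.34 -2.51 -0.  ] rot [-0.  -0.   3.2]
lin [ 0.53 -3.12 -0.  ] rot [ 0. -0.  4.]

lin [ 0.02 -0.64 -0.  ] rot [ 0.  -0.   0.8]
lin [ 0.08 -1.27 -0.  ] rot [ 0.  -0.   1.6]
lin [ 0.19 -1.89 -0.  ] rot [ 0.  -0.   2.4]
lin [ 0.34 -2.51 -0.  ] rot [ 0.  -0.   3.2]
lin [ 0.53 -3.12 -0.  ] rot [-0. -0.  4.]
```

```bash
python3 - <<'E'
from h import *
for n in('top','scene'):
    p=shot(n,n+'1.png')
    for k,z in dict(swing_knob=.09,pin_tip=.095).items():
        for r in optics.landmark_of(p,k)[:2]:
            u,v=r['location'];print(n,k,round(r['score'],2),np.round([u,v]),at(p,u,v,z))
p,c=cv2.imread('pics/scene1.png'),0
cv2.imwrite('pics/c1.png',np.hstack([cv2.resize(p[180:320,260:430],(510,420)),cv2.resize(cv2.imread('pics/top1.png')[90:230,200:290],(270,420))]))
E
```

```text
top swing_knob 0.92 [295. 144.] [ 0.61672876 -0.07509309  0.09      ]
top pin_tip 0.56 [265. 142.] [0.62719558 0.00832819 0.095     ]
scene swing_knob 0.91 [318. 260.] [ 0.61304725 -0.07881819  0.09      ]
scene pin_tip 0.86 [346. 239.] [0.63314547 0.01255762 0.095     ]
```

View pics/c1.png

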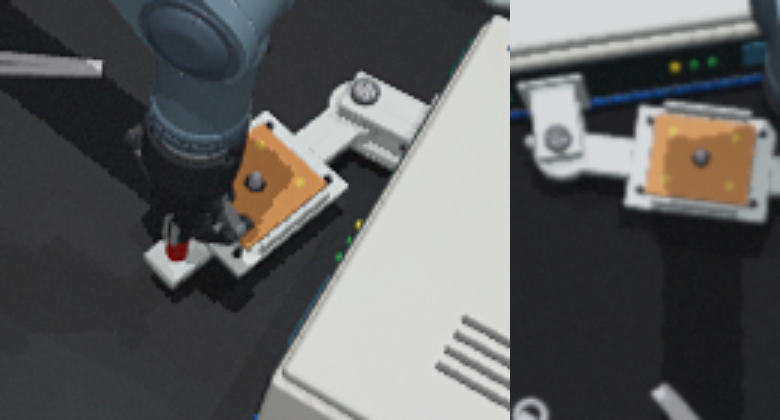

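```bash
python3 - <<'E'
from h import *
np.set_printoptions(precision=4,suppress=True)
s=monitor.sense();print(s['ee_pos'],s['finger_gap'],s['gripper_force'],s['ft_force'],s['wrist_torque'])
for n in('top','scene'):
    p=shot(n);C=cloud(p)
    hsv=cv2.cvtColor(p['pixels'],cv2.COLOR_RGB2HSV);H,S,V=[hsv[...,i].astype(int) for i in range(3)]
    m=((H<8)|(H>172))&(S>150)&(V>60)&(np.hypot(C[...,0]-.615,C[...,1]+.077)<.06)
    print(n,m.sum(),C[m][:,:].mean(0) if m.any() else '',C[m].min(0),C[m].max(0))
    T=np.array(p['T']);c=(np.array(s['ee_pos'])-T[:3,3])@T[:3,:3];print('tcp px',p['cx']+p['fx']*c[0]/-c[2],p['cy']-p['fy']*c[1]/-c[2],'dist',-c[2])
    if n=='scene':
        v,u=np.where(m);print(u.min(),u.max(),v.min(),v.max());print(np.round(C[240:275:3,304:336:3,2]*1000))
p=cv2.imread('pics/scene1.png')[205:295,260:380];cv2.imwrite('pics/c2.png',cv2.resize(p,(720,540),interpolation=cv2.INTER_CUBIC))
E
```

```text
[ 0.6128 -0.0793  0.0749] 0.00037549084131279745 0.0 [ 0.7444  0.5189 -0.0571] [-0.0065 -0.0013 -0.0053]Traceback (most recent call last):
  File "<stdin>", line 8, in <module>
    return umr_minimum(a, axis, None, out, keepdims, initial, where)
ValueError: zero-size array to reduction operation minimum which has no identity
```

```bash
python3 - <<'E'
from h import *
np.set_printoptions(precision=4,suppress=True)
s=monitor.sense()
p=shot('scene','scene2.png');C=cloud(p)
hsv=cv2.cvtColor(p['pixels'],cv2.COLOR_RGB2HSV);H,S,V=[hsv[...,i].astype(int) for i in range(3)]
m=((H<8)|(H>172))&(S>150)&(V>60)&(np.hypot(C[...,0]-.615,C[...,1]+.077)<.06)
print(m.sum(),C[m].mean(0),C[m].min(0),C[m].max(0))
T=np.array(p['T']);c=(np.array(s['ee_pos'])-T[:3,3])@T[:3,:3];print('tcp px',p['cx']+p['fx']*c[0]/-c[2],p['cy']-p['fy']*c[1]/-c[2])
v,u=np.where(m);print(u.min(),u.max(),v.min(),v.max());print(np.round(C[240:275:3,304:336:3,2]*1000))
p=cv2.imread('pics/scene2.png')[205:295,260:380];cv2.imwrite('pics/c2.png',cv2.resize(p,(720,540),interpolation=cv2.INTER_CUBIC))
E
```

```text
33 [ 0.618  -0.0813  0.0832] [ 0.61   -0.0865  0.0689] [ 0.6249 -0.0756  0.1179]
tcp px 317.14948501602123 263.1488749381839
316 322 260 266
[[  1. 155. 165. 240. 246. 251. 251. 256. 253. 255. 243.]
 [  3.  -3. 157. 184. 235. 240. 239. 243. 239. 237. 229.]
 [  0.   2.  -0. 170. 168. 200. 210. 204. 213. 222. 214.]
 [ -0.   3.   0. 146. 151. 182. 189. 189. 201. 213. 207.]
 [ -0.  -0.   2. 121. 139. 166. 164. 156. 157. 165. 196.]
 [ -1.  -1.   2.   1. 130. 143. 147. 157. 159. 189. 188.]
 [ -3.   3.   4.   6. 113. 118. 122. 159. 169. 178. 194.]
 [ -3.   1.   3.  66.  89.  99.  95.  66.  65.  71. 180.]
 [  1.  -2.  64.  65.  74.  83.  62.  66.  64.  55.  69.]
 [  1.  -3.  64.  66.  69.  65.  63.  65.   1.  -3.   0.]
 [  4.   2.  -6.  61.  67.  63.  66.  -2.  -1.  -5.  -2.]
 [ -1.   5.   5.   0.  57.  57.   2.  -0.  -3.  -2.  -2.]]
```

View pics/c2.png

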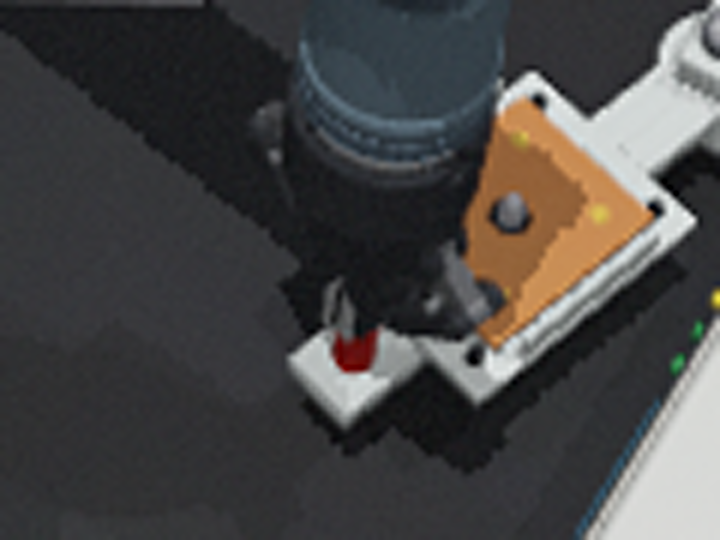

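The closed gap reads 0, yet the red knob is visible at (319,263), right where the TCP projects. I'll reopen, look, then close in steps.

```bash
python3 -m jog '{"delta_rot":[[0,0,0],[0,0,0],[0,0,0],[0,0,0],[0,0,0]],"linear":[[0,0,0],[0,0,0],[0,0,0],[0,0,0],[0,0,0]],"jaw":[0,0,0,0,0]}' 25
python3 - <<'E'
from h import *
p=shot('scene','scene3.png');C=cloud(p)
hsv=cv2.cvtColor(p['pixels'],cv2.COLOR_RGB2HSV);H,S,V=[hsv[...,i].astype(int) for i in range(3)]
m=((H<8)|(H>172))&(S>150)&(V>60)&(np.hypot(C[...,0]-.615,C[...,1]+.077)<.06)
v,u=np.where(m);print(m.sum(),u.min(),u.max(),v.min(),v.max(),C[m].mean(0))
p=cv2.imread('pics/scene3.png')[215:290,275:375];cv2.imwrite('pics/c3.png',cv2.resize(p,(720,540),interpolation=cv2.INTER_CUBIC))
E
```

```text
t: 4.3
ee_pos: [0.6125, -0.0792, 0.0742]
orientation: [-0.0, 0.769, 0.639, -0.0]
ft_force: [0.4, -0.2, 0.3]
finger_gap: 0.0429
gripper_force: 0.0
70 316 322 255 266 [ 0.61549877 -0.07844931  0.09130974]
```

View pics/c3.png

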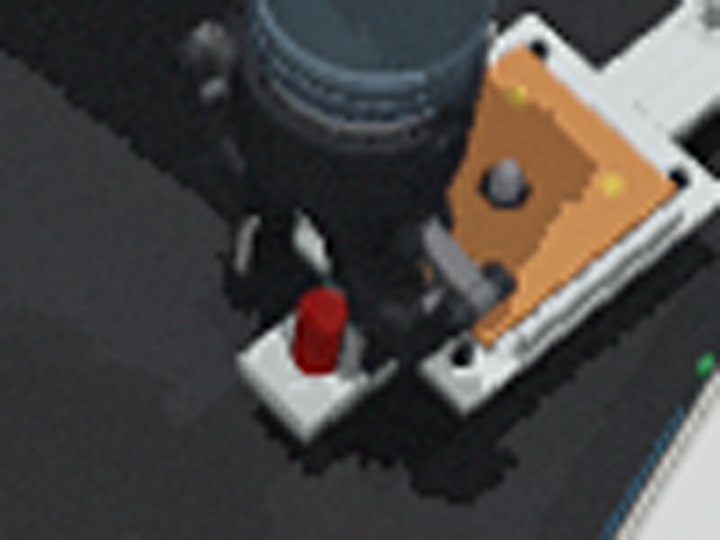

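```bash
python3 - <<'E'
from h import *
np.set_printoptions(precision=3,suppress=True,linewidth=150)
p=shot('scene');C=cloud(p)
for v in range(248,268,2):
    print(v,[tuple(int(x) for x in np.round(C[v,u]*1000)) for u in range(308,346,4)])
T=np.array(p['T'])
for q in ([.634,-.083,.078],[.591,-.075,.078],[.634,-.083,.1]):
    c=(np.array(q)-T[:3,3])@T[:3,:3];print(q,p['cx']+p['fx']*c[0]/-c[2],p['cy']-p['fy']*c[1]/-c[2])
E
```

```text
248 [(583, -83, 124), (590, -77, 124), (583, -42, 65), (621, -95, 186), (631, -96, 198), (640, -93, 205), (649, -93, 216), (655, -85, 210), (633, -10, 78), (641, -3, 77)]
250 [(584, -84, 116), (591, -76, 113), (569, -14, -1), (621, -95, 176), (632, -97, 192), (641, -94, 199), (650, -93, 207), (657, -88, 209), (637, -16, 81), (645, -9, 80)]
252 [(557, -34, 1), (565, -27, 1), (573, -20, 0), (599, -48, 72), (633, -96, 183), (638, -86, 173), (642, -74, 161), (659, -90, 205), (667, -87, 209), (674, -81, 208)]
254 [(560, -38, -1), (568, -30, -4), (577, -26, 2), (585, -17, -2), (635, -99, 179), (640, -88, 168), (645, -76, 157), (660, -90, 197), (669, -88, 204), (676, -83, 205)]
256 [(565, -45, 3), (572, -37, 1), (581, -31, 3), (613, -72, 102), (637, -100, 173), (640, -85, 155), (647, -80, 156), (663, -93, 194), (672, -93, 205), (678, -86, 203)]
258 [(567, -48, 0), (576, -42, 1), (607, -79, 96), (616, -75, 101), (636, -95, 154), (643, -88, 153), (651, -86, 160), (666, -99, 198), (674, -96, 202), (658, -29, 82)]
260 [(571, -53, 0), (580, -47, 3), (609, -81, 89), (619, -81, 102), (637, -96, 147), (644, -90, 148), (658, -99, 178), (668, -99, 190), (653, -38, 78), (661, -33, 81)]
262 [(574, -56, -3), (599, -80, 65), (610, -82, 83), (620, -80, 91), (637, -94, 133), (646, -92, 142), (660, -101, 172), (670, -101, 186), (654, -37, 67), (662, -32, 71)]
264 [(593, -90, 61), (601, -84, 63), (612, -84, 77), (621, -80, 83), (636, -90, 117), (646, -88, 125), (661, -100, 162), (650, -49, 70), (659, -47, 77), (665, -37, 71)]
266 [(595, -91, 54), (605, -89, 64), (614, -84, 68), (622, -80, 73), (867, -584, 1174), (635, -61, 58), (632, -28, 3), (654, -56, 74), (660, -46, 67), (669, -42, 71)]
[0.634, -0.083, 0.078] 323.36203086798315 268.4933280043455
[0.591, -0.075, 0.078] 311.2679674187983 256.454634223809
[0.634, -0.083, 0.1] 324.2113986265642 264.4874936036423
```

Fingertips appear at z ≈ 0.10–0.11, higher than the TCP reading suggests, so they shut above the knob. I'll go lower in small steps while watching the force.

```bash
python3 -m jog '{"delta_rot":[[0,0,0],[0,0,0],[0,0,0]],"linear":[[0,0,0.2],[0,0,0.4],[0,0,0.4]],"jaw":[0,0,0]}' 25
python3 -m jog '{"delta_rot":[[0,0,0],[0,0,0],[0,0,0],[0,0,0],[0,0,0]],"linear":[[0,0,0],[0,0,0],[0,0,0],[0,0,0],[0,0,0]],"jaw":[1,1,1,1,1]}' 25
python3 - <<'E'
from h import *
p=shot('scene','scene4.png');C=cloud(p)
for v in range(248,270,2):
    print(v,[tuple(int(x) for x in np.round(C[v,u]*1000)) for u in range(312,336,4)])
E
```

```text
t: 4.65
ee_pos: [0.6113, -0.0792, 0.0627]
orientation: [-0.001, 0.769, 0.639, -0.001]
ft_force: [-0.1, 0.6, -0.4]
finger_gap: 0.0428
gripper_force: 0.0
t: 5.07
ee_pos: [0.6126, -0.0792, 0.0642]
orientation: [0.0, 0.769, 0.639, 0.0]
ft_force: [0.7, 0.7, -0.9]
finger_gap: 0.016
gripper_force: 24.4
248 [(595, -86, 144), (602, -78, 139), (623, -99, 193), (629, -93, 192), (640, -95, 208), (648, -90, 210)]
250 [(597, -87, 136), (603, -78, 131), (624, -100, 188), (630, -92, 184), (640, -93, 196), (650, -93, 207)]
252 [(596, -85, 122), (604, -79, 124), (623, -96, 170), (631, -92, 175), (642, -95, 191), (651, -93, 200)]
254 [(599, -88, 119), (604, -77, 109), (625, -98, 165), (631, -89, 159), (634, -75, 144), (626, -33, 71)]
256 [(598, -85, 105), (604, -76, 99), (623, -92, 145), (629, -84, 141), (638, -81, 146), (652, -89, 175)]
258 [(600, -87, 99), (608, -81, 99), (625, -95, 141), (632, -87, 138), (641, -86, 147), (656, -97, 182)]
260 [(594, -74, 62), (609, -82, 92), (624, -90, 123), (635, -90, 136), (647, -96, 159), (657, -97, 174)]
262 [(598, -79, 63), (611, -83, 84), (625, -90, 112), (632, -84, 112), (648, -97, 152), (659, -98, 168)]
264 [(601, -84, 63), (611, -82, 72), (625, -87, 97), (625, -65, 64), (649, -95, 141), (660, -98, 159)]
266 [(605, -89, 64), (612, -82, 63), (620, -76, 63), (628, -70, 65), (634, -58, 53), (630, -24, -5)]
268 [(608, -93, 62), (615, -86, 61), (624, -81, 64), (631, -74, 63), (626, -38, 0), (634, -31, -1)]
```

Now holding the knob, but only by its top few millimetres. I'll take a deeper bite.

```bash
python3 -m jog '{"delta_rot":[[0,0,0],[0,0,0],[0,0,0],[0,0,0],[0,0,0]],"linear":[[0,0,0],[0,0,0],[0,0,0.2],[0,0,0.45],[0,0,0.45]],"jaw":[0.2,0.2,0.2,0.2,0.2]}' 30
python3 -m jog '{"delta_rot":[[0,0,0],[0,0,0],[0,0,0],[0,0,0],[0,0,0]],"linear":[[0,0,0],[0,0,0],[0,0,0],[0,0,0],[0,0,0]],"jaw":[1,1,1,1,1]}' 30
python3 - <<'E'
from h import *
p=shot('scene','scene5.png');C=cloud(p)
for v in range(256,270,2):
    print(v,[tuple(int(x) for x in np.round(C[v,u]*1000)) for u in range(312,336,4)])
E
```

```text
t: 5.53
ee_pos: [0.6112, -0.0792, 0.0514]
orientation: [-0.001, 0.769, 0.639, -0.001]
ft_force: [-0.3, -0.4, 0.7]
finger_gap: 0.034
gripper_force: 0.0
t: 5.95
ee_pos: [0.6121, -0.0792, 0.0526]
orientation: [-0.0, 0.769, 0.639, -0.0]
ft_force: [-0.2, 0.5, -3.4]
finger_gap: 0.017
gripper_force: 29.9
256 [(599, -87, 108), (605, -77, 99), (625, -97, 154), (631, -87, 147), (634, -73, 130), (652, -89, 175)]
258 [(598, -84, 92), (608, -81, 99), (628, -99, 151), (631, -85, 133), (638, -78, 132), (652, -88, 164)]
260 [(600, -86, 86), (610, -82, 93), (625, -92, 127), (633, -87, 129), (642, -85, 137), (657, -95, 171)]
262 [(599, -82, 67), (610, -81, 80), (624, -88, 109), (635, -88, 122), (648, -96, 151), (659, -99, 168)]
264 [(601, -84, 64), (612, -82, 73), (625, -88, 98), (638, -94, 125), (650, -97, 143), (660, -98, 159)]
266 [(605, -90, 66), (613, -83, 64), (625, -86, 86), (629, -71, 65), (651, -97, 136), (662, -101, 156)]
268 [(608, -94, 65), (615, -85, 60), (623, -80, 63), (631, -73, 61), (626, -38, -1), (635, -33, 3)]
```

```bash
python3 -m jog '{"delta_rot":[[0,0,0.8],[0,0,1.6],[0,0,2.4],[0,0,3.2],[0,0,4]],"linear":[[0.02,-0.64,0],[0.08,-1.27,0],[0.19,-1.89,0],[0.34,-2.51,0],[0.53,-3.12,0]],"jaw":[1,1,1,1,1]}' 30
python3 -m jog '{"delta_rot":[[0,0,0.8],[0,0,1.6],[0,0,2.4],[0,0,3.2],[0,0,4]],"linear":[[0.02,-0.64,0],[0.08,-1.27,0],[0.19,-1.89,0],[0.34,-2.51,0],[0.53,-3.12,0]],"jaw":[1,1,1,1,1]}'
python3 -m jog '{"delta_rot":[[0,0,0.8],[0,0,1.6],[0,0,2.4],[0,0,3.2],[0,0,4]],"linear":[[0.02,-0.64,0],[0.08,-1.27,0],[0.19,-1.89,0],[0.34,-2.51,0],[0.53,-3.12,0]],"jaw":[1,1,1,1,1]}'
python3 - <<'E'
from h import *
s=monitor.sense();print(s['wrist_torque'],s['qpos']);p=np.array(s['ee_pos'])[:2]
d=p-[.653,.145];print(np.hypot(*d),np.degrees(np.arctan2(d[1],d[0])))
goto([.653-.224,.145-.022,s['ee_pos'][2]],5.6)
E
```

```text
t: 6.42
ee_pos: [0.5379, -0.0502, 0.0525]
orientation: [-0.001, 0.869, 0.495, 0.001]
ft_force: [3.2, 3.2, -6.9]
finger_gap: 0.0163
gripper_force: 31.3
t: 6.83
ee_pos: [0.4787, 0.0019, 0.0526]
orientation: [-0.001, 0.942, 0.337, 0.003]
ft_force: [6.7, 4.2, -14.4]
finger_gap: 0.0171
gripper_force: 30.7
t: 7.25
ee_pos: [0.4414, 0.0691, 0.0526]
orientation: [-0.0, 0.986, 0.168, 0.004]
ft_force: [10.1, 1.6, -20.2]
finger_gap: 0.0167
gripper_force: 30.0
[ 0.38379544 -2.20376737  0.11714396] [ 0.03366661  0.22999013 -0.30277503  2.18516997  0.10203864  0.73068083
 -1.57017054]
0.22477902038985456 -160.27464552451494
lin [ 0.25 -2.2   0.  ] rot [-0.   -0.1   2.75]
```

```bash
python3 -m jog '{"delta_rot":[[0,0,0.7],[0,0,1.4],[0,0,2.1],[0,0,2.8],[0,0,2.8]],"linear":[[0.06,-0.6,0.04],[0.15,-1.2,0.08],[0.25,-1.8,0.1],[0.4,-2.4,0.1],[0.4,-2.4,0.1]],"jaw":[1,1,1,1,1]}' 30
python3 -m jog '{"delta_rot":[[0,0,0],[0,0,0]],"linear":[[0,0,0],[0,0,0]],"jaw":[1,1]}'
python3 - <<'E'
from h import *
p=np.array(monitor.sense()['ee_pos'])[:2]
d=p-[.653,.145];print(np.hypot(*d),np.degrees(np.arctan2(d[1],d[0]))-360)
E
```

```text
t: 7.67
ee_pos: [0.4294, 0.1225, 0.0522]
orientation: [0.005, 0.999, 0.047, 0.0]
ft_force: [-0.3, -12.7, 10.5]
finger_gap: 0.0166
gripper_force: 33.4
t: 7.83
ee_pos: [0.4294, 0.1226, 0.0522]
orientation: [0.003, 0.999, 0.047, 0.0]
ft_force: [-1.3, -11.0, 8.5]
finger_gap: 0.0169
gripper_force: 33.3
0.22471336106671977 -534.2819719209527
```

Arm is at the end stop (−174.3°, reaction 11 N). Releasing and going to look.

```bash
python3 -m jog '{"delta_rot":[[0,0,0],[0,0,0],[0,0,0],[0,0,-1],[0,0,-1]],"linear":[[0,0.05,0],[0,0.05,0],[0,0.05,0],[0,0.05,-1.3],[0,0.05,-2.8]],"jaw":[0,0,0,0,0]}' 30
python3 -m jog '{"delta_rot":[[0,0,0],[0,0,-1],[0,0,-2],[0,0,-3],[0,0,-3]],"linear":[[0,0,-1.6],[0,-1.5,-3.2],[0,-3,-3.5],[0,-4.5,-3.5],[0,-6,-3.5]],"jaw":[0,0,0,0,0]}'
python3 - <<'E'
from h import *
np.set_printoptions(precision=4,suppress=True)
for n in('top','scene'):
    p=shot(n,n+'6.png');C=cloud(p)
    for k,z in dict(swing_knob=.09,pin_tip=.095,swing_hinge=.092).items():
        for r in optics.landmark_of(p,k)[:1]:
            u,v=r['location'];print(n,k,round(r['score'],2),np.round([u,v]),at(p,u,v,z))
    hsv=cv2.cvtColor(p['pixels'],cv2.COLOR_RGB2HSV);H,S,V=[hsv[...,i].astype(int) for i in range(3)]
    m=(H>5)&(H<20)&(S>100)&(V>90)&(np.hypot(C[...,0]-.519,C[...,1]-.132)<.07)&(C[...,2]>.07)&(C[...,2]<.09)
    print(m.sum(),cv2.minAreaRect(C[m][:,:2].astype(np.float32)*1000) if m.sum()>5 else '')
goto([.512,.408,.12],25.2)
E
```

```text
t: 8.25
ee_pos: [0.4245, 0.1264, 0.1186]
orientation: [0.0, 0.996, 0.094, -0.004]
ft_force: [0.6, 0.2, -0.1]
finger_gap: 0.043
gripper_force: 0.0
t: 8.67
ee_pos: [0.4014, 0.277, 0.2107]
orientation: [-0.001, 0.975, 0.222, 0.003]
ft_force: [1.2, 0.5, -0.1]
finger_gap: 0.0427
gripper_force: 0.0
top swing_knob 0.9 [225. 213.] [0.4328 0.1273 0.09  ]
top pin_tip 0.69 [224. 181.] [0.52   0.1256 0.095 ]
top swing_hinge 0.81 [215. 135.] [0.6574 0.1467 0.092 ]
844 ((520.853515625, 132.12277221679688), (94.38682556152344, 76.67455291748047), 4.5280985832214355)
scene swing_knob 0.67 [221. 332.] [ 0.5492 -0.3622  0.09  ]
scene pin_tip 0.65 [336. 183.] [0.5153 0.1395 0.095 ]
775 ((522.3247680664062, 134.29136657714844), (95.34859466552734, 84.78288269042969), 6.020803451538086)
lin [ 6.34 -3.02  3.49] rot [0.01 0.01 0.02]
```

View pics/top6.png

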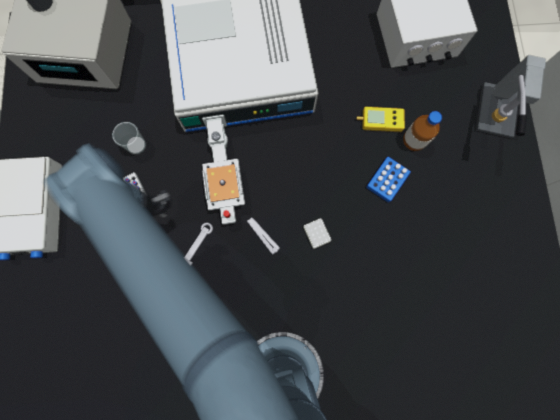

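The arm is out, pointing at the robot, with the pin at (222,183) and the knob at (227,214); the rest of the bench is undisturbed. Now the tray.

```bash
python3 -m jog '{"delta_rot":[[0,0,0],[0,0,0],[0,0,0],[0,0,0],[0,0,0]],"linear":[[6.34,-3.02,0],[6.34,-3.02,0],[6.34,-3.02,0],[6.34,-3.02,1],[6.34,-3.02,2.5]],"jaw":[0,0,0,0,0]}' 60
python3 -m jog '{"delta_rot":[[0,0,0],[0,0,0],[0,0,0],[0,0,0]],"linear":[[0,0,1],[0,0,2],[0,0,3],[0,0,3]],"jaw":[0,0,0,0]}'
python3 - <<'E'
from h import *
goto([.512,.408,.03],25.2)
p=shot('scene','scene7.png');C=cloud(p)
c=cv2.imread('pics/scene7.png')[85:175,335:455];cv2.imwrite('pics/c7.png',cv2.resize(c,(720,540),interpolation=cv2.INTER_CUBIC))
for v in range(112,150,3):
    print(v,[tuple(int(x) for x in np.round(C[v,u]*1000)) for u in range(372,412,5)])
E
```

```text
t: 9.48
ee_pos: [0.5183, 0.416, 0.1553]
orientation: [-0.005, 0.976, 0.219, 0.007]
ft_force: [0.3, 0.5, 0.6]
finger_gap: 0.0427
gripper_force: 0.0
t: 9.82
ee_pos: [0.5078, 0.4035, 0.0676]
orientation: [0.003, 0.976, 0.219, -0.006]
ft_force: [-1.4, -1.3, -1.4]
finger_gap: 0.0431
gripper_force: 0.0
lin [ 0.25 -0.1   1.5 ] rot [0.05 0.14 0.03]
112 [(409, 519, -4), (426, 518, 8), (434, 539, -4), (507, 389, 163), (531, 359, 203), (474, 567, 0), (486, 580, -3), (499, 589, -1)]
115 [(416, 506, -3), (429, 518, -5), (440, 532, -9), (525, 347, 197), (535, 356, 197), (482, 552, 3), (494, 565, 1), (507, 575, 1)]
118 [(424, 494, -2), (437, 503, -1), (451, 511, 2), (528, 344, 190), (540, 349, 194), (490, 537, 7), (502, 550, 4), (514, 561, 4)]
121 [(431, 483, -2), (445, 489, 3), (458, 500, 2), (529, 348, 175), (541, 353, 180), (494, 535, -2), (508, 540, 3), (520, 554, -1)]
124 [(439, 470, -1), (451, 482, -2), (464, 490, 0), (526, 363, 149), (543, 354, 168), (500, 525, -4), (514, 531, 1), (527, 539, 3)]
127 [(473, 393, 74), (483, 405, 72), (508, 379, 110), (523, 379, 120), (497, 497, 2), (509, 509, 
[... 261 characters left out ...]
0, 75), (555, 428, 76), (546, 509, -2)]
136 [(475, 406, 24), (486, 417, 22), (502, 417, 34), (515, 424, 37), (527, 432, 39), (547, 418, 66), (560, 423, 70), (554, 493, 4)]
139 [(481, 396, 24), (494, 404, 25), (506, 413, 27), (516, 428, 20), (530, 432, 27), (543, 438, 31), (563, 422, 59), (559, 486, 0)]
142 [(488, 385, 25), (499, 396, 22), (517, 390, 42), (528, 402, 38), (537, 421, 27), (548, 432, 27), (565, 426, 44), (566, 475, 1)]
145 [(499, 364, 37), (507, 384, 25), (518, 397, 21), (533, 395, 35), (546, 401, 39), (558, 411, 38), (567, 429, 29), (572, 465, -1)]
148 [(501, 364, 25), (513, 374, 25), (526, 381, 27), (540, 384, 35), (551, 396, 33), (561, 409, 29), (572, 422, 25), (578, 453, 1)]
```

View pics/c7.png

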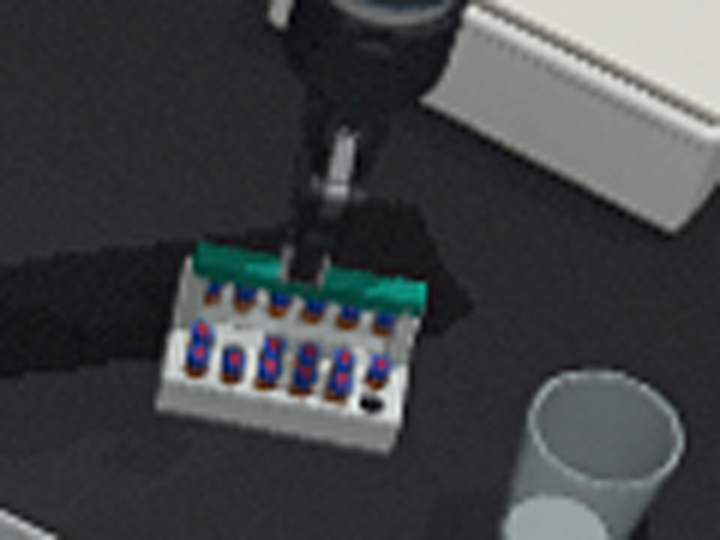

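```bash
python3 -m jog '{"delta_rot":[[0,0,0],[0,0,0],[0,0,0],[0,0,0]],"linear":[[0,0,0.6],[0,0,1.1],[0,0,1.5],[0,0,1.5]],"jaw":[0,0,0,0]}' 60
python3 -m jog '{"delta_rot":[[0,0,0],[0,0,0],[0,0,0],[0,0,0],[0,0,0]],"linear":[[0,0,0],[0,0,0],[0,0,0],[0,0,0],[0,0,0]],"jaw":[1,1,1,1,1]}' 60
python3 - <<'E'
from h import *
s=monitor.sense();print(s['wrist_torque'])
p=shot('scene','scene8.png');C=cloud(p)
for v in range(127,142,2):
    print(v,[tuple(int(x) for x in np.round(C[v,u]*1000)) for u in range(374,402,4)])
E
```

```text
t: 10.2
ee_pos: [0.5095, 0.4078, 0.0351]
orientation: [0.001, 0.975, 0.22, -0.002]
ft_force: [-0.8, -0.8, -0.2]
finger_gap: 0.0427
gripper_force: 0.0
t: 10.62
ee_pos: [0.5118, 0.4086, 0.0379]
orientation: [0.0, 0.975, 0.22, 0.001]
ft_force: [2.0, -2.4, 2.1]
finger_gap: 0.0124
gripper_force: 63.1
[-0.42115208 -0.20857783  0.05384078]
127 [(480, 390, 82), (487, 404, 74), (471, 478, 1), (527, 359, 141), (540, 355, 152), (499, 508, -5), (512, 509, 3)]
129 [(481, 392, 72), (492, 394, 78), (500, 405, 74), (524, 373, 118), (536, 370, 129), (506, 495, 2), (515, 505, -1)]
131 [(485, 387, 70), (495, 392, 73), (506, 394, 79), (518, 393, 89), (523, 413, 75), (533, 420, 75), (542, 427, 76)]
133 [(478, 408, 38), (482, 431, 21), (508, 393, 73), (519, 396, 78), (526, 410, 70), (536, 415, 73), (546, 420, 76)]
135 [(480, 407, 32), (487, 422, 23), (501, 417, 38), (510, 426, 37), (517, 442, 27), (539, 413, 69), (548, 420, 69)]
137 [(481, 410, 20), (493, 411, 28), (501, 422, 25), (513, 424, 31), (519, 442, 19), (533, 437, 34), (544, 440, 39)]
139 [(487, 399, 25), (498, 402, 30), (506, 415, 24), (516, 421, 27), (524, 431, 23), (534, 440, 22), (545, 441, 30)]
141 [(491, 392, 25), (500, 402, 22), (514, 397, 37), (518, 419, 20), (529, 422, 26), (538, 432, 24), (548, 440, 23)]
```

```bash
python3 -m jog '{"delta_rot":[[0,0,0],[0,0,0],[0,0,0],[0,0,0],[0,0,0]],"linear":[[0,0,0],[0,0,0],[0,0,0.25],[0,0,0.5],[0,0,0.5]],"jaw":[0.2,0.2,0.2,0.2,0.2]}' 60
python3 -m jog '{"delta_rot":[[0,0,0],[0,0,0],[0,0,0],[0,0,0],[0,0,0]],"linear":[[0,0,0],[0,0,0],[0,0,0],[0,0,0],[0,0,0]],"jaw":[1,1,1,1,1]}' 80
python3 - <<'E'
from h import *
p=shot('scene','scene8.png');C=cloud(p)
for v in range(129,140,2):
    print(v,[tuple(int(x) for x in np.round(C[v,u]*1000)) for u in range(374,402,4)])
E
```

```text
t: 11.08
ee_pos: [0.509, 0.4087, 0.0226]
orientation: [0.0, 0.975, 0.221, -0.002]
ft_force: [0.5, -0.4, -0.1]
finger_gap: 0.0341
gripper_force: 0.0
t: 11.5
ee_pos: [0.5107, 0.4083, 0.0241]
orientation: [0.001, 0.975, 0.22, -0.0]
ft_force: [1.6, -0.3, -1.9]
finger_gap: 0.0125
gripper_force: 80.1
129 [(481, 392, 72), (492, 396, 76), (507, 388, 93), (532, 349, 145), (542, 355, 146), (505, 497, -1), (516, 501, 3)]
131 [(483, 390, 67), (493, 396, 68), (513, 376, 99), (530, 361, 124), (542, 359, 135), (533, 419, 77), (542, 428, 75)]
133 [(477, 411, 35), (483, 429, 24), (509, 392, 74), (521, 392, 82), (539, 374, 111), (537, 414, 75), (546, 421, 75)]
135 [(478, 411, 27), (487, 422, 23), (509, 395, 63), (522, 394, 73), (515, 449, 19), (538, 416, 65), (548, 422, 67)]
137 [(480, 411, 19), (493, 411, 28), (512, 392, 58), (523, 394, 65), (521, 435, 27), (533, 436, 35), (544, 439, 40)]
139 [(486, 399, 24), (497, 405, 27), (506, 414, 25), (515, 422, 25), (526, 428, 27), (533, 442, 20), (546, 441, 30)]
```

```bash
python3 -m jog '{"delta_rot":[[0,0,0],[0,0,0],[0,0,0],[0,0,0],[0,0,0]],"linear":[[0,0,-1],[0,0,-2.2],[0,0,-3.6],[0,0,-5],[0,0,-5.4]],"jaw":[1,1,1,1,1]}' 80
python3 - <<'E'
from h import *
goto([.519,.1325,.155],5.4)
E
```

```text
t: 11.97
ee_pos: [0.5126, 0.4128, 0.1657]
orientation: [-0.003, 0.975, 0.221, 0.004]
ft_force: [1.6, 2.2, -3.1]
finger_gap: 0.0127
gripper_force: 79.9
lin [-4.6  10.23  0.35] rot [-0.06 -0.1   4.02]
```

```bash
python3 -m jog '{"delta_rot":[[0,0,0.5],[0,0,1],[0,0,1.5],[0,0,2],[0,0,2]],"linear":[[-0.3,0.7,0],[-1,2.2,0],[-1.7,3.8,0],[-2.2,5,0],[-2.3,5.1,0]],"jaw":[1,1,1,1,1]}' 80
python3 -m jog '{"delta_rot":[[0,0,0.5],[0,0,1],[0,0,1.5],[0,0,2],[0,0,2]],"linear":[[-0.2,0.7,0],[-0.6,2.2,0],[-1.1,3.8,0],[-1.4,4.8,0],[-1.4,5,0]],"jaw":[1,1,1,1,1]}'
python3 -m jog '{"delta_rot":[[0,0,0],[0,0,0],[0,0,0],[0,0,0]],"linear":[[0,0,0],[0,0,0],[0,0,0],[0,0,0]],"jaw":[1,1,1,1]}'
python3 - <<'E'
from h import *
goto([.519,.1325,.155],5.4)
np.set_printoptions(precision=4,suppress=True)
for n in('scene','top'):
    p=shot(n,n+'9.png');C=cloud(p)
    for k in('tray_handle',):
        for r in optics.landmark_of(p,k)[:3]:
            u,v=r['location'];print(n,round(r['score'],2),at(p,u,v,.155-.024+.068))
    X,Y,Z=C[...,0],C[...,1],C[...,2]
    hsv=cv2.cvtColor(p['pixels'],cv2.COLOR_RGB2HSV);H,S,V=[hsv[...,i].astype(int) for i in range(3)]
    m=(H>78)&(H<98)&(S>120)&(np.hypot(X-.519,Y-.132)<.09)&(Z>.15)
    if m.sum()>20:
        q=C[m];t=q[q[:,2]>np.percentile(q[:,2],60)];a,d,w=line(t[:,:2]);print(n,'handle',m.sum(),q.mean(0),np.percentile(q[:,2],[2,50,90]),np.degrees(np.arctan2(d[1],d[0]))%180,w, q[:,0].min(),q[:,0].max())
p=cv2.imread('pics/scene9.png')[130:220,280:400];cv2.imwrite('pics/c9.png',cv2.resize(p,(720,540),interpolation=cv2.INTER_CUBIC))
E
```

```text
t: 12.38
ee_pos: [0.5143, 0.2565, 0.1563]
orientation: [0.006, 0.992, 0.128, -0.003]
ft_force: [1.5, -3.0, -5.8]
finger_gap: 0.0124
gripper_force: 79.7
t: 12.8
ee_pos: [0.5117, 0.131, 0.1576]
orientation: [0.003, 0.999, 0.042, -0.002]
ft_force: [0.1, -1.6, -6.0]
finger_gap: 0.0126
gripper_force: 79.7
t: 13.13
ee_pos: [0.5126, 0.1424, 0.1595]
orientation: [-0.001, 0.999, 0.05, -0.0]
ft_force: [-0.7, -0.2, -4.7]
finger_gap: 0.0124
gripper_force: 79.7
lin [0.22 0.42 0.18] rot [-0.02  0.    0.06]
scene 0.97 [0.2702 0.1749 0.199 ]
scene 0.64 [0.5096 0.1386 0.199 ]
scene handle 194 [0.5269 0.1418 0.2091] [0.1972 0.2095 0.213 ] 7.214001710214347 [0.0098 0.0384] 0.45706561014268016 0.5723244023319602
top 0.62 [0.1934 0.2511 0.199 ]
```

View pics/c9.png

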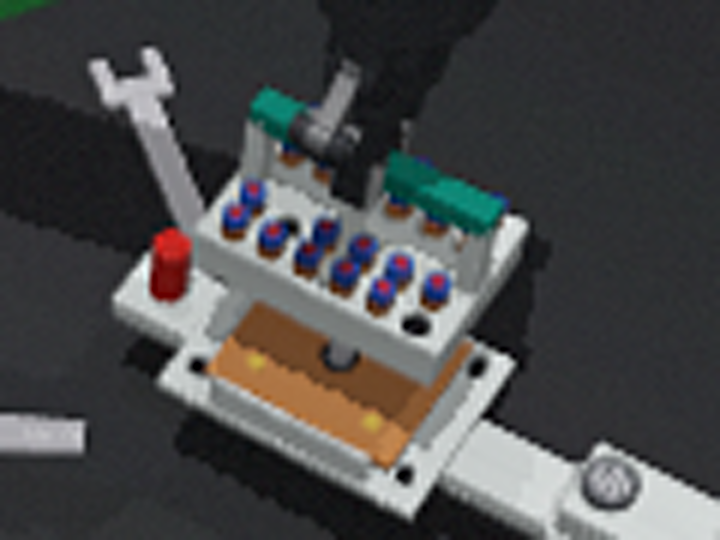

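```bash
python3 -m jog '{"delta_rot":[[0,0,0],[0,0,0.05],[0,0,0.05],[0,0,0.05],[0,0,0.05]],"linear":[[0.1,0.2,0],[0.17,0.44,0.3],[0.17,0.44,0.8],[0.17,0.44,1.2],[0.17,0.44,1.3]],"jaw":[1,1,1,1,1]}' 80
python3 -m jog '{"delta_rot":[[0,0,0],[0,0,0],[0,0,0]],"linear":[[0,0,0],[0,0,0],[0,0,0]],"jaw":[1,1,1]}'
python3 - <<'E'
from h import *
np.set_printoptions(precision=4,suppress=True)
goto([.518,.132,.127],5.4)
p=shot('scene','scene10.png');C=cloud(p);X,Y,Z=C[...,0],C[...,1],C[...,2]
hsv=cv2.cvtColor(p['pixels'],cv2.COLOR_RGB2HSV);H,S,V=[hsv[...,i].astype(int) for i in range(3)]
m=(H>78)&(H<98)&(S>120)&(np.hypot(X-.519,Y-.132)<.09)&(Z>.12)
q=C[m];t=q[q[:,2]>np.percentile(q[:,2],60)];a,d,w=line(t[:,:2]);print(q.mean(0),t.mean(0),np.percentile(q[:,2],[2,50,90]),np.degrees(np.arctan2(d[1],d[0]))%180,q[:,0].min(),q[:,0].max())
p=cv2.imread('pics/scene10.png')[135:225,280:400];cv2.imwrite('pics/c10.png',cv2.resize(p,(720,540),interpolation=cv2.INTER_CUBIC))
E
```

```text
t: 13.75
ee_pos: [0.5158, 0.1279, 0.1238]
orientation: [0.001, 0.999, 0.045, -0.003]
ft_force: [-0.8, -0.5, -5.9]
finger_gap: 0.0123
gripper_force: 79.6
t: 14.0
ee_pos: [0.5187, 0.1295, 0.1274]
orientation: [-0.0, 0.999, 0.046, 0.0]
ft_force: [0.1, -0.7, -4.9]
finger_gap: 0.0124
gripper_force: 79.6
lin [-0.02 -0.1   0.02] rot [-0.   -0.01 -0.03]
[0.5314 0.1289 0.1773] [0.5313 0.1281 0.1827] [0.1663 0.1772 0.1807] 8.194172064964249 0.4636008409554058 0.5779942100832425
```

View pics/c10.png

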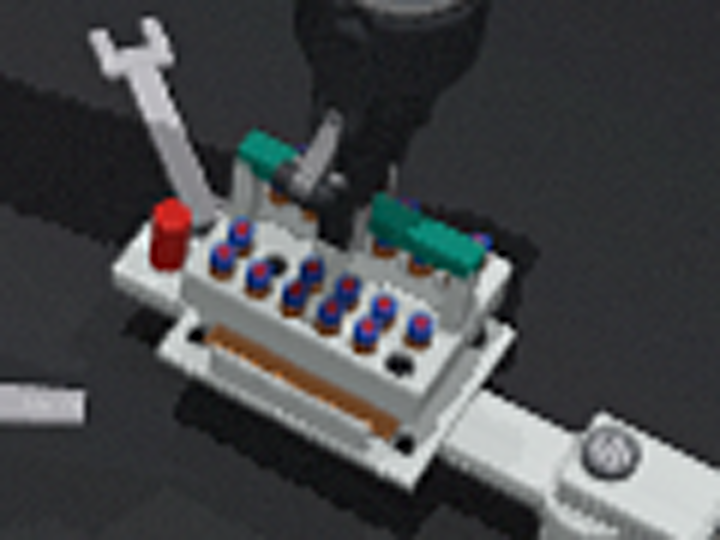

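```bash
python3 -m jog '{"delta_rot":[[0,0,0],[0,0,0],[0,0,0],[0,0,0],[0,0,0]],"linear":[[0.02,-0.09,0],[0.02,-0.09,0.15],[0.02,-0.09,0.3],[0.02,-0.09,0.4],[0.02,-0.09,0.4]],"jaw":[1,1,1,1,1]}' 80
python3 -m jog '{"delta_rot":[[0,0,0],[0,0,0],[0,0,0]],"linear":[[0,0,0.1],[0,0,0.2],[0,0,0.2]],"jaw":[1,1,1]}'
python3 -c "
from h import *
print(monitor.sense()['wrist_torque']);goto([.518,.132,.100],5.4)"
```

```text
t: 14.47
ee_pos: [0.5178, 0.131, 0.1162]
orientation: [0.0, 0.999, 0.046, -0.001]
ft_force: [-0.8, 0.3, -6.1]
finger_gap: 0.0124
gripper_force: 79.8
t: 14.72
ee_pos: [0.5183, 0.1312, 0.1115]
orientation: [0.0, 0.999, 0.045, -0.001]
ft_force: [-0.2, 0.2, -5.7]
finger_gap: 0.0124
gripper_force: 79.7
[-0.00435264  0.02004815  0.04175929]
lin [-0.01 -0.03  0.46] rot [ 0.    0.01 -0.04]
```

No contact with the underside already below the pin tip, so the socket is on the pin. Continuing down.

```bash
python3 -m jog '{"delta_rot":[[0,0,0],[0,0,0],[0,0,0],[0,0,0]],"linear":[[0,0,0.1],[0,0,0.2],[0,0,0.3],[0,0,0.3]],"jaw":[1,1,1,1]}' 100
python3 -m jog '{"delta_rot":[[0,0,0],[0,0,0],[0,0,0],[0,0,0]],"linear":[[0,0,0.06],[0,0,0.12],[0,0,0.18],[0,0,0.18]],"jaw":[1,1,1,1]}'
python3 -m jog '{"delta_rot":[[0,0,0],[0,0,0],[0,0,0],[0,0,0]],"linear":[[0,0,0.04],[0,0,0.08],[0,0,0.12],[0,0,0.12]],"jaw":[1,1,1,1]}'
```

```text
t: 15.05
ee_pos: [0.519, 0.1312, 0.105]
orientation: [0.0, 0.999, 0.045, 0.0]
ft_force: [0.0, -0.2, -4.0]
finger_gap: 0.0116
gripper_force: 101.5
t: 15.38
ee_pos: [0.5191, 0.1311, 0.1012]
orientation: [0.0, 0.999, 0.045, 0.0]
ft_force: [-4.0, -2.7, 6.0]
finger_gap: 0.0122
gripper_force: 102.9
t: 15.72
ee_pos: [0.5191, 0.131, 0.0997]
orientation: [0.001, 0.999, 0.045, 0.0]
ft_force: [-5.5, -3.4, 12.8]
finger_gap: 0.0121
gripper_force: 104.1
```

```bash
python3 -m jog '{"delta_rot":[[0,0,0],[0,0,0],[0,0,0],[0,0,0],[0,0,0]],"linear":[[-0.04,0.03,0],[-0.06,0.04,0.05],[-0.06,0.04,0.1],[-0.06,0.04,0.15],[-0.06,0.04,0.15]],"jaw":[1,1,1,1,1]}'
python3 -m jog '{"delta_rot":[[0,0,0],[0,0,0],[0,0,0]],"linear":[[0,0,0.1],[0,0,0.1],[0,0,0.1]],"jaw":[1,1,1]}'
python3 - <<'E'
from h import *
s=monitor.sense();print(s['wrist_torque'])
p=shot('scene','scene11.png');C=cloud(p);X,Y,Z=C[...,0],C[...,1],C[...,2]
d=(X-.519)*.995+(Y-.132)*.0958;e=-(X-.519)*.0958+(Y-.132)*.995
# tray top face heights at the four corners
for a in(-1,1):
  for b in(-1,1):
    m=(abs(d-a*.056)<.004)&(abs(e-b*.03)<.012)&(Z>.085)&(Z<.12);print(a,b,m.sum(),np.median(Z[m]) if m.any() else '')
hsv=cv2.cvtColor(p['pixels'],cv2.COLOR_RGB2HSV);H,S,V=[hsv[...,i].astype(int) for i in range(3)]
m=(H>78)&(H<98)&(S>120)&(np.hypot(X-.519,Y-.132)<.09)&(Z>.1);print(np.percentile(Z[m],[50,90]))
p=cv2.imread('pics/scene11.png')[140:230,280:400];cv2.imwrite('pics/c11.png',cv2.resize(p,(720,540),interpolation=cv2.INTER_CUBIC))
E
```

```text
t: 16.13
ee_pos: [0.5192, 0.131, 0.0995]
orientation: [0.0, 0.999, 0.045, 0.001]
ft_force: [-10.7, -4.4, 29.2]
finger_gap: 0.0121
gripper_force: 106.3
t: 16.38
ee_pos: [0.5193, 0.131, 0.0994]
orientation: [0.001, 0.999, 0.045, 0.001]
ft_force: [-16.1, -5.6, 41.4]
finger_gap: 0.0119
gripper_force: 107.9
[-1.0672721   3.53085362 -0.01764878]
-1 -1 19 0.09982808770121143
-1 1 0 
1 -1 28 0.09905783181260686
1 1 16 0.09958647173087964
[0.14962991 0.1531042 ]
```

View pics/c11.png

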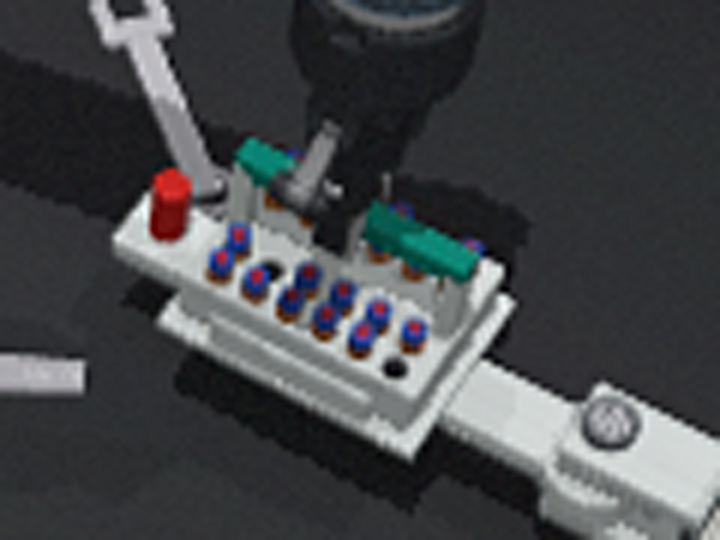

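Fully seated: top face at 0.0995 m means the underside is at 0.0757 m, on the pads. The force is a bit high, so I'll ease it and hand in.

```bash
python3 -m jog '{"delta_rot":[[0,0,0],[0,0,0],[0,0,0],[0,0,0],[0,0,0]],"linear":[[-0.04,0.02,-0.05],[-0.08,0.04,-0.1],[-0.1,0.05,-0.12],[-0.1,0.05,-0.12],[-0.1,0.05,-0.12]],"jaw":[1,1,1,1,1]}'
python3 -m jog '{"delta_rot":[[0,0,0],[0,0,0],[0,0,0]],"linear":[[0,0,0],[0,0,0],[0,0,0]],"jaw":[1,1,1]}'
```

```text
t: 16.85
ee_pos: [0.5194, 0.1311, 0.0996]
orientation: [-0.001, 0.999, 0.046, 0.005]
ft_force: [-3.4, -0.7, 19.5]
finger_gap: 0.0118
gripper_force: 104.9
t: 17.1
ee_pos: [0.5194, 0.1311, 0.0996]
orientation: [-0.001, 0.999, 0.046, 0.004]
ft_force: [-4.6, -1.7, 19.4]
finger_gap: 0.012
gripper_force: 104.9
```

```bash
python3 -c "
from rig import bot
print(bot.job_done())"
```

```text
the job is handed in; nothing more can be done
None
```

The job is handed in at about 17 s: the tray arm is out at its end stop, and the tray is on the pin and down on the rest pads, still gripped and held down with about 19 N.

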